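# Check the ball chute of a tack tester with a gauge rod

### The arm

A 6-joint arm with a two-finger parallel gripper is mounted at the origin on the work surface. World frame = base frame: x ahead of the robot, y to its left, z up, the work surface at z = 0. Lengths are in m, angles in rad, forces in N, time in s.
With the tool pointing down it reaches from about 0.375 to 0.9 m from the base axis. Payload 3.1 kg.
Tool frame: the origin (TCP) lies at the centre of the arm's flange, where the gripper is bolted on; the fingertips stand 182 mm ahead of it and the grasp point (between the pads) lies 164 mm ahead of it; z points along the fingers, y is the line along which they close (so a half turn about z gives the same grasp; the last joint's range is limited). The gripper opens to 87 mm and grips with 3 to 60 N. Pads are 19 mm wide; open, the fingers measure 117 mm over their backs; the gripper's body (75 mm by 190 mm) begins 51 mm behind the grasp point.
Start: joints at [1.107, 0.527, 1.433, -0, 1.181, -0.178], TCP at [0.176, 0.6, 0.405] pointing down, gripper open.
Joint ranges: [-3.08, 3.08], [-0.75, 2.2], [0.22, 2.44], [-1.43, 4.57], [0, 2.65], [-2.85, 2.85]. Speed limits (rad/s): [2.79, 2.79, 3.14, 3.14, 3.14, 3.14].

### API

Orientations are given as a unit quaternion [x, y, z, w].
In Python, from rig import * gives the robot as it stands.
- The arm moves only by the tool move_arm, never from a script. Its argument "commands" is a list that holds one entry, the list of rows, each a list of 6 numbers: the shift along the tool's x, y, z in units of 40 mm (1.0 is 40 mm), then the turn, a rotation vector about the tool's x, y, z in rad. A call has 1 to 12 rows; each row is the pose to reach, as a shift and turn from the pose commanded when the call began, along the tool's axes at that moment; what a row does not reach only later rows make up. A row lasts 1/8 s, in which the tool goes at most 62.5 mm and 10.7 degrees, less where a joint would pass 70% of its speed; a pose out of reach is approached as far as the arm can. A call with a gripper value outside its range is refused whole. "claw" is the closure, from -1 (fully open) to 1 (shut), so that 0 is half open, set as the call begins (left out, the last holds). The fingers move at their own pace and stop on an object; "squeeze" is the grip in N (left out, the last holds). Time passes only in rows, so rows that repeat a pose let the fingers close. It gives the time, the measured TCP pose, the force, the opening and the grip force at its end, in the units of the state.
- get_obs(): the state, without advancing time (a new reading comes with each control period).
- camera(name): name is "side" or "top"; returns a dict with "pixels" (480x640x3 uint8, blue, green, red), "range_z" (480x640 float32, m along the optical axis (not along the pixel's ray), 0 where there is no reading), "camera_matrix" (3x3 intrinsics, pixels), "extrinsics" (4x4, takes a point from world to camera coordinates). Camera axes: x right, y up, looking along -z (the intrinsics and any distortion apply to the point x, -y, -z); pixel columns grow to the right and rows downward; lengths in m; the calibration is good to about 2 mm. A picture is of the moment at which its call begins.
- hand_in(): hands the job in; it is judged then, once.
The state is a dict: "time": time; "q": joint angles; "joint_velocities": joint speeds; "joint_torque": joint torques, N m; "position": TCP position; "tool_rot": TCP orientation; "ft_force": force on the tool from outside, world axes, zero at the start; "moment": the same for the moment, N m; "grip_width": finger opening in m; "grip_force": force on a finger pad.
Only numpy, scipy, OpenCV 4.12 (cv2) and the standard library are available. Lean on these libraries where they do the work, as an engineer would, in place of code of your own. Each camera call takes 0.05 s, during which the arm holds its last target. There are 200 camera calls.

### The job

Take the gauge rod by its yellow handle from the cradle and push it, red tip first, down the slanted steel tube of the tack tester until its brass collar stops on the tube's mouth; let it rest there for a moment, then draw it right out. Bring the red tip in front of the inspection camera's lens, above the cross on the white tile at the height of the lens, with the rod level, and finish there still holding it, steady and touching nothing else. Leave the tape roll, the glue jar and the brass weight where they are.

Things in the scene. Friction and masses are not known exactly. Their poses are not given: they have to be found in the camera images.
- gauge: the whole gauge rod, 225 mm long, about 110 g, loose; it lies level in the cradle. Origin at the handle's centre; x runs along the rod towards the red tip, y across the handle, z up (as it lies). See the points for its parts.
- gauge_grip (a point): centre of the yellow plastic handle, a flat-sided block 64 mm long (along x), 16 mm wide (y) and 24 mm high (z), lying 50 mm above the bench; grasp its two flat upright sides from above. Same axes as the gauge. Behind it a bare tail of the rod (10 mm diameter) reaches 60 mm back from the handle's centre.
- gauge_collar (a point): centre of the stop face (tip side) of the brass collar, 34 mm diameter, 8 mm thick, on the rod; 55 mm from the handle's centre towards the tip, so 110 mm from the tip.
- gauge_tip (a point): the end of the red tip, 165 mm from the handle's centre on the rod's axis. The rod is 10 mm in diameter, aluminium with a red tip end, tapering to 6 mm in the last 4 mm.
- cradle: blue base 220 x 50 x 8 mm with two black V-forks (top at about 57 mm) in which the rod lies, fixed. Origin on the bench below the handle's nominal centre, x towards the rod's tip, z up; the forks stand at x = -45 mm and x = +125 mm, each 12 mm thick and about 32 mm wide. The rod is lifted straight up out of them.
- tester: rolling-ball tack tester, fixed: white base plate 260 x 110 x 12 mm from x = -20 to x = +240 mm, two blue posts under a slanted steel tube, a glass run with low rails beyond it. Origin on the bench straight below the tube's mouth, x the way the tube runs down, z up. The tube mouth's centre is 100 mm above the bench.
- tube_mouth (a point): centre of the tube's upper mouth. Its z axis points out of the tube along the tube's axis: 30 degrees above level, upwards and backwards from the tester's x. The tube is 80 mm long, open at both ends, bore 13 mm; the mouth is a funnel 25 mm wide inside and 34 mm outside, narrowing to the bore over 18 mm. With the collar on the mouth the tip sticks out 30 mm below the tube and touches nothing.
- viewer: inspection camera on a stand, fixed: black base 145 x 70 x 10 mm from x = -35 to x = +110 mm with a white tile and black cross at x = 0, and a post at x = 94 mm that carries a white camera barrel 36 mm in diameter with a blue lens ring (108 mm above the bench at its top). Origin on the bench below the viewing point; the lens front is at x = +54 mm, 90 mm up, and looks along -x.
- view_point (a point): the viewing point in the air: above the cross of the white tile, 90 mm above the bench, 54 mm in front of the lens on its axis. Same axes as the viewer. Here the rod's tip is presented.
- tape_roll_center (a point): bystander: centre of a loose paper tape roll lying flat, 84 mm diameter, 25 mm high.
- glue_jar_center (a point): bystander: centre of a loose white jar with blue cap, 56 mm diameter, 65 mm high.
- weight_center (a point): bystander: centre of a loose brass weight with a knob, 44 mm diameter, 58 mm high.
Not all that is in view belongs to the job. Of the things that look like the viewer, the smallest one is meant.

How it is judged:
By the outcome, as a careful person would: the job done as asked, in the order asked, and still so for the second after the job is handed in, while the arm keeps its last pose, push and grip.
It also fails if it takes over 54 s, if anything falls off the work surface, if the arm or the gripper's body presses on something with over 40 N, if the wrist force passes 120 N, or if a joint passes its speed limit or range.

## Working session

There is one attempt and no reset: what is moved stays moved. The work goes in short steps, Python scripts to look and compute and a tool call to move; the robot and the scene stay as the last step left them, time stands still between calls to the robot, and variables do not carry over. Pictures are saved under pics/ and viewed, at most 10 in all, crops included, and the job is handed in when it is done.

Besides the shell and the picture viewer there is one more tool, called in YAML: its name, and indented under it one key for each argument. move_arm: Moves the arm, as the interface text tells. Its arguments: {"type":"object","properties":{"commands":{"type":"array","items":{"type":"array","items":{"type":"array","items":{"type":"number"}}}},"claw":{"type":"number"},"squeeze":{"type":"number"}},"required":["commands"]}

```bash
ls; mkdir -p pics; python3 - <<'E'
from rig import *
import cv2,numpy as np
for n in("top","side"):
    c=camera(n); cv2.imwrite(f"pics/{n}0.png",c["pixels"]); np.savez(f"{n}0.npz",**c)
    print(n,c["camera_matrix"].tolist(),np.round(c["extrinsics"],4).tolist(),[k for k in c])
print(get_obs())
E
```

```text
pics
top [[536.0670731980841, 0.0, 321.7491189795142], [0.0, 536.0670731980841, 235.70241719314484], [0.0, 0.0, 1.0]] [[0.0088, -1.0, -0.004, 0.0875], [0.9868, 0.008, 0.1617, -0.5783], [-0.1617, -0.0054, 0.9868, -1.1241], [0.0, 0.0, 0.0, 1.0]] ['pixels', 'range_z', 'camera_matrix', 'extrinsics']
side [[489.3407013508168, 0.0, 310.81878581544026], [0.0, 489.3407013508168, 238.93762376771994], [0.0, 0.0, 1.0]] [[0.9627, -0.2694, -0.0256, -0.5303], [0.1643, 0.5068, 0.8462, -0.1924], [-0.215, -0.8189, 0.5322, -0.7192], [0.0, 0.0, 0.0, 1.0]] ['pixels', 'range_z', 'camera_matrix', 'extrinsics']
{'time': 0.1, 'q': array([ 1.10752517e+00,  5.28363682e-01,  1.43379015e+00,  7.32151188e-06,
        1.18141531e+00, -1.78492969e-01]), 'joint_velocities': array([ 0.00120216, -0.00363701, -0.00304807,  0.00034809, -0.00181886,
        0.00074991]), 'joint_torque': array([-7.86971868e-04, -4.40989172e+01, -1.77149606e+01,  6.34776265e-02,
        5.34224231e-02, -3.79125015e-05]), 'position': array([0.17541272, 0.59954831, 0.40386991]), 'tool_rot': array([ 1.41909743e-01,  9.89879108e-01, -9.36735017e-04, -3.14908769e-04]), 'ft_force': array([0.08622321, 0.26207595, 0.31333667]), 'moment': array([-0.02268314, -0.06404924, -0.04668873]), 'grip_force': 0.0, 'grip_width': 0.08717999828433307}
```

View pics/top0.png

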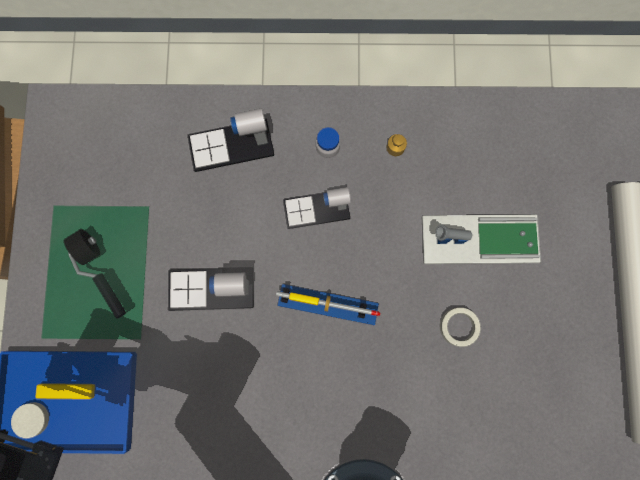

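View pics/side0.png

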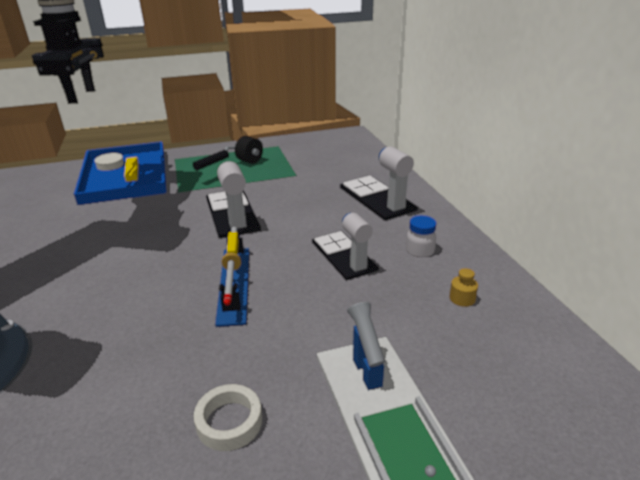

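The top view shows the gauge (handle at 305,299; tip at 380,313), the small viewer (cross at 300,211; barrel at 338,196) and the tester (mouth near 435,228; plate 423–540 x 215–263). The side view confirms this: tube mouth at about (357,310), small viewer at (345,245).

```bash
cat > h.py <<'E'
import numpy as np,cv2
def load(n):
    return dict(np.load(n+".npz"))
def ray(c,uv):
    K,E=c["camera_matrix"],c["extrinsics"]; uv=np.atleast_2d(np.asarray(uv,float))
    d=np.c_[(uv[:,0]-K[0,2])/K[0,0],-(uv[:,1]-K[1,2])/K[1,1],-np.ones(len(uv))]
    R=E[:3,:3]; return -R.T@E[:3,3], d@R
def onz(c,uv,z):
    o,d=ray(c,uv); return o+d*((z-o[2])/d[:,2])[:,None]
def proj(c,P):
    K,E=c["camera_matrix"],c["extrinsics"]; p=np.atleast_2d(P)@E[:3,:3].T+E[:3,3]
    return np.c_[K[0,2]+K[0,0]*p[:,0]/-p[:,2],K[1,2]-K[1,1]*p[:,1]/-p[:,2]]
def cloud(c):
    v,u=np.mgrid[:480,:640]; o,d=ray(c,np.c_[u.ravel(),v.ravel()])
    return (o+d*c["range_z"].reshape(-1,1)).reshape(480,640,3)
def mask(c,f,box):
    b,g,r=[c["pixels"][...,i].astype(int) for i in range(3)]
    m=f(b,g,r)&(c["range_z"]>0); x0,y0,x1,y1=box; w=np.zeros_like(m); w[y0:y1,x0:x1]=1; return m&w
def big(m):
    n,l,s,_=cv2.connectedComponentsWithStats(m.astype(np.uint8)); return l==1+np.argmax(s[1:,4])
def rect(c,m,z):
    v,u=np.nonzero(m); P=onz(c,np.c_[u,v],z)[:,:2]*1000
    r=cv2.minAreaRect(P.astype(np.float32)); return r
yel=lambda b,g,r:(r>150)&(g>120)&(b<80)&(g>0.75*r)
red=lambda b,g,r:(r>120)&(g<70)&(b<80)
white=lambda b,g,r:(np.minimum(np.minimum(b,g),r)>170)
E
python3 - <<'E'
from h import *
t=load("top0");s=load("side0");
for n,c,bx in(("top",t,(270,270,400,330)),("side",s,(205,210,260,330))):
    C=cloud(c)
    my=big(mask(c,yel,bx)); mr=big(mask(c,red,bx))
    v,u=np.nonzero(my); print(n,"yel px",u.mean(),v.mean(),len(u),"rect z62",rect(c,my,.062),"cloud",np.median(C[my],0))
    v,u=np.nonzero(mr); P=onz(c,np.c_[u,v],.050); print(" red",len(u),P.mean(0),P[u.argmax() if n=="top" else v.argmax()],"cloud",np.median(C[mr],0))
C=cloud(t)
m=mask(t,white,(415,205,550,270)); print("plate",rect(t,m,.012))
z=C[...,2]; w=np.zeros_like(m);w[205:270,415:550]=1
print("plate by z",rect(t,big(w&(z>.006)&(z<.04)),.012))
m2=w&(z>.05); m2=big(m2); P=C[m2]; print("tube",len(P),P.min(0),P.max(0)); l=cv2.fitLine(P.astype(np.float32),cv2.DIST_L2,0,.01,.01).ravel();print(l)
Cs=cloud(s); ws=np.zeros_like(m);ws[290:370,340:395]=1; g=ws&(Cs[...,2]>.055)&(Cs[...,2]<.14); P=Cs[big(g)];print("tube side",len(P),P.min(0),P.max(0),cv2.fitLine(P.astype(np.float32),cv2.DIST_L2,0,.01,.01).ravel())
m=big(mask(t,white,(280,190,318,230)));print("tile",rect(t,m,.010))
w=np.zeros_like(m);w[180:240,275:360]=1
dark=mask(t,lambda b,g,r:(r<50)&(g<50)&(b<50),(280,185,355,230)); print("base",rect(t,big(dark),.010), rect(t,big(dark|m),.010))
b=w&(z>.06);b=big(b);P=C[b];print("barrel",len(P),P.min(0),P.max(0),cv2.fitLine(P[:,:2].astype(np.float32),cv2.DIST_L2,0,.01,.01).ravel(), cv2.minAreaRect((P[:,:2]*1000).astype(np.float32)))
E
```

```text
top yel px 303.7019230769231 298.41346153846155 208 rect z62 ((440.5669250488281, 129.72830200195312), (62.32952880859375, 14.83739948272705), 79.27392578125) cloud [0.44094935 0.12873109 0.06270915]
 red 30 [ 0.41133651 -0.02334004  0.05      ] [ 0.41350979 -0.03094732  0.05      ] cloud [ 0.41120518 -0.02214096  0.05484223]
side yel px 231.36305732484075 241.54140127388536 157 rect z62 ((438.77581787109375, 126.00166320800781), (65.03351593017578, 14.776166915893555), 79.28337860107422) cloud [0.43847101 0.12367592 0.06212644]
 red 50 [ 0.41030524 -0.01940035  0.05      ] [ 0.40760747 -0.03097061  0.05      ] cloud [ 0.40982003 -0.02528718  0.05443252]
plate ((580.2971801757812, -264.41522216796875), (106.96065521240234, 257.70001220703125), 0.47843509912490845)
plate by z ((579.214599609375, -263.49517822265625), (113.7763900756836, 261.0244445800781), 0.4792868494987488)
tube 438 [ 0.56240112 -0.22749819  0.05021182] [ 0.5951562  -0.14579565  0.11658434]
[ 0.02851585  0.912423    0.40825367  0.5775356  -0.18175545  0.08879331]
tube side 1261 [ 0.56004344 -0.23037915  0.05511396] [ 0.59268106 -0.15544493  0.11495128] [-0.03194152  0.8427868   0.537299    0.5738846  -0.19079411  0.08613934]
tile ((641.1852416992188, 143.13031005859375), (59.16928482055664, 58.70997619628906), 9.44400405883789)
base ((626.8015747070312, 43.58216857910156), (19.897680282592773, 40.69032669067383), 43.60969924926758) ((642.15576171875, 143.291748046875), (61.13705062866211, 58.70997619628906), 9.444005012512207)
barrel 425 [0.38819401 0.03488436 0.06153174] [0.6751783  0.09029159 1.2031545 ] [ 0.9886752  -0.1500711   0.64917654  0.06217341] ((531.766845703125, 60.768489837646484), (286.3201904296875, 55.18406677246094), 0.8932019472122192)
```

```bash
python3 - <<'E'
import cv2
t=cv2.imread("pics/top0.png")
a=cv2.resize(t[180:330,270:400],None,fx=4.6,fy=4,interpolation=cv2.INTER_CUBIC)[:600,:400] 
def cr(x0,y0,x1,y1): return cv2.resize(t[y0:y1,x0:x1],(390,290),interpolation=cv2.INTER_CUBIC)
import numpy as np
s=cv2.imread("pics/side0.png")
cs=lambda x0,y0,x1,y1:cv2.resize(s[y0:y1,x0:x1],(390,290),interpolation=cv2.INTER_CUBIC)
cv2.imwrite("pics/c1.png",np.vstack([np.hstack([cr(270,270,400,330),cr(415,205,545,270)]),np.hstack([cr(275,180,360,235),cs(310,200,400,400)])]))
E
```

```text
(no output)
```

View pics/c1.png

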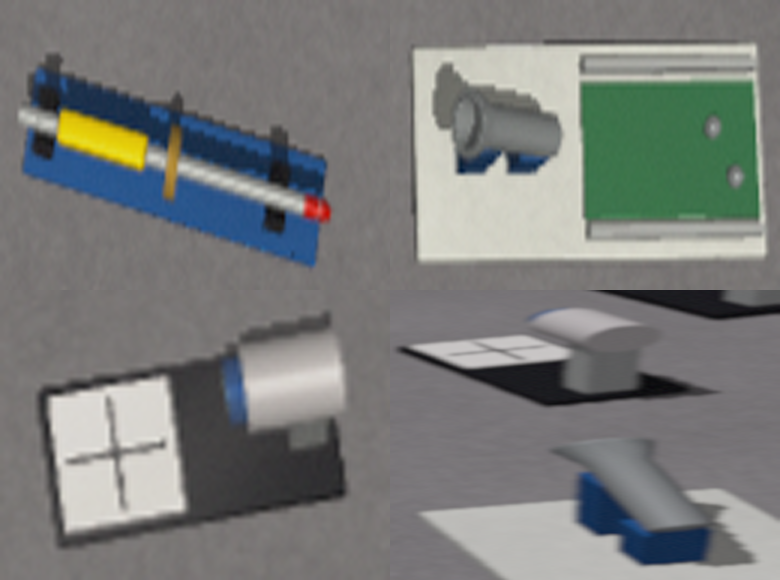

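The crop confirms the masks: the handle, collar and red tip are clear, the tube funnel is at the left of the plate, and the tile cross is centred. Moving above the handle now.

```bash
cat >> h.py <<'E'
from scipy.spatial.transform import Rotation as Ro
GX=np.array([-.186,-.982,0])
MOUTH=np.array([.5785,-.1545,.100]); TX=np.array([.0084,-1,0]); VIEW=np.array([.641,.143,.090]); VX=np.array([.164,-.986,0])
def frame(a):
    "tool rotation whose x-axis is opposite or along rod dir a; tool y level, z downish"
    a=np.array(a)/np.linalg.norm(a); y=np.cross([0,0,1],a); y/=np.linalg.norm(y); # level, across
    return a,y,np.cross(a,y)
def tool(a):
    # rod tip along tool +x or -x chosen so that tool z points down
    a,y,z=frame(a)  # x=a,y left,z up  -> tool: x=a, y=-y, z=-z
    return np.c_[a,-y,-z]
def delta(o,p,R):
    R0=Ro.from_quat(o["tool_rot"]).as_matrix()
    return np.round(R0.T@(p-o["position"])/.04,3).tolist(),np.round(Ro.from_matrix(R0.T@R).as_rotvec(),4).tolist()
def grasp_tcp(g,R): return g-.164*R[:,2]
E
python3 - <<'E'
from rig import *
from h import *
o=get_obs(); R=tool(GX); print(R)
print(delta(o,grasp_tcp(np.array([.440,.1285,.14]),R),R)); 
R2=R@np.diag([-1,-1,1]);print(delta(o,grasp_tcp(np.array([.440,.1285,.14]),R2),R2))
C=cloud(load("top0"))
for b in((165,260,260,315),(185,105,280,175),(380,130,410,160)):
    P=C[b[1]:b[3],b[0]:b[2]].reshape(-1,3);P=P[(P[:,2]>.06)&(P[:,2]<.3)];print(P.min(0),P.max(0))
E
```

```text
[[-0.18610052 -0.98253071 -0.        ]
 [-0.98253071  0.18610052 -0.        ]
 [ 0.         -0.         -1.        ]]
([-9.658, -9.439, 2.512], [-0.0012, -0.0019, -1.6684])
([-9.658, -9.439, 2.512], [-0.0018, 0.0011, 1.4732])
[0.44267133 0.24644435 0.09252744] [0.48973378 0.31685177 0.14499395]
[0.78152977 0.21316074 0.06201147] [0.83682481 0.28849379 0.14789805]
[ 0.78292019 -0.0843499   0.06001768] [ 0.80412764 -0.0685621   0.06345754]
```

move_arm:
  commands:
    - [[-9.66,-9.44,0.5,0,0,1.473],[-9.66,-9.44,0.5,0,0,1.473],[-9.66,-9.44,0.5,0,0,1.473],[-9.66,-9.44,0.5,0,0,1.473],[-9.66,-9.44,0.5,0,0,1.473],[-9.66,-9.44,0.5,0,0,1.473],[-9.66,-9.44,0.5,0,0,1.473],[-9.66,-9.44,0.5,0,0,1.473],[-9.66,-9.44,0.5,0,0,1.473],[-9.66,-9.44,2.5,0,0,1.473],[-9.66,-9.44,2.5,0,0,1.473],[-9.66,-9.44,2.5,0,0,1.473]]
  claw: -1
  squeeze: 40

```text
time: 1.6
position: [0.4398, 0.1286, 0.3033]
tool_rot: [0.77, 0.638, -0.002, -0.001]
ft_force: [0.6, -0.2, -0.2]
grip_width: 0.0869
grip_force: 0.0
```

```bash
python3 - <<'E'
from rig import *
from h import *
o=get_obs(); R=tool(GX)@np.diag([-1,-1,1]); print(o["time"],o["position"],o["q"])
s=camera("side"); cv2.imwrite("pics/s1.png",s["pixels"])
c=s;
print(delta(o,grasp_tcp(np.array([.440,.1285,.052]),R),R))
E
```

```text
1.6 [0.43981335 0.1285877  0.30326649] [ 3.97705019e-02  4.80059823e-01  1.93859416e+00 -1.17424059e-05
  7.27520928e-01  2.27333682e-01]
([0.001, 0.015, 2.182], [-0.0045, 0.001, -0.0004])
```

View pics/s1.png

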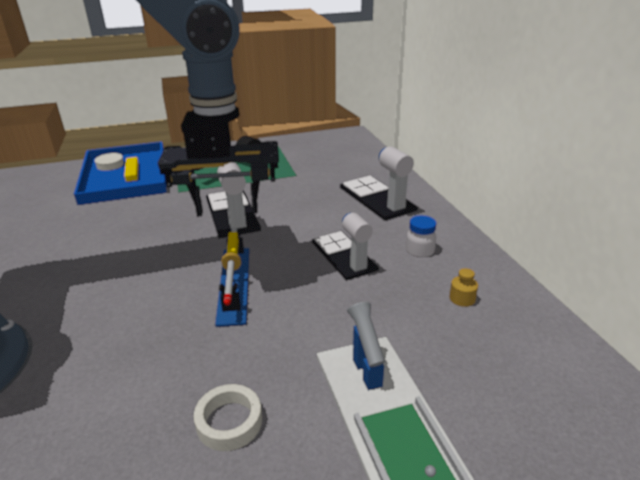

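The open fingers (197 and 255, row 195) straddle the handle's line (232). Descending and closing.

move_arm:
  commands:
    - [[0,0,1.0,0,0,0],[0,0,1.6,0,0,0],[0,0,2.0,0,0,0],[0,0,2.17,0,0,0],[0,0,2.17,0,0,0],[0,0,2.17,0,0,0]]

```text
time: 2.4
position: [0.4407, 0.129, 0.2188]
tool_rot: [0.77, 0.638, 0.001, 0.001]
ft_force: [0.5, 0.3, 0.1]
grip_width: 0.0872
grip_force: 0.0
```

move_arm:
  commands:
    - [[0,0,0,0,0,0],[0,0,0,0,0,0],[0,0,0,0,0,0],[0,0,0,0,0,0],[0,0,0,0,0,0],[0,0,0,0,0,0],[0,0,0,0,0,0],[0,0,0,0,0,0]]
  claw: 1
  squeeze: 40

```text
time: 3.4
position: [0.44, 0.1289, 0.2179]
tool_rot: [0.77, 0.638, -0.0, -0.0]
ft_force: [1.0, -0.2, -0.2]
grip_width: 0.0155
grip_force: 40.0
```

move_arm:
  commands:
    - [[0,0,-0.3,0,0,0],[0,0,-0.8,0,0,0],[0,0,-1.8,0,0,0],[0,0,-3,0,0,0],[0,0,-4,0,0,0],[0,0,-4,0,0,0],[0,0,-4,0,0,0],[0,0,-4,0,0,0]]

```text
time: 4.4
position: [0.4397, 0.1288, 0.3767]
tool_rot: [0.77, 0.638, -0.001, -0.001]
ft_force: [-0.1, -1.0, -0.8]
grip_width: 0.0155
grip_force: 40.0
```

```bash
python3 - <<'E'
from rig import *
from h import *
o=get_obs(); print(o["time"],o["position"],o["q"],o["grip_width"],o["grip_force"])
a=np.array([.0084*np.cos(np.pi/6),-np.cos(np.pi/6),-.5]); a/=np.linalg.norm(a)
R=tool(a)@np.diag([-1,-1,1]); tip=MOUTH-a*.06; print(R)
print(delta(o,grasp_tcp(tip-.165*a,R),R))
E
```

```text
4.4 [0.43966721 0.12879941 0.37667106] [ 4.02637345e-02  3.48569664e-01  1.86820905e+00 -2.87658500e-05
  9.28284975e-01  2.27320159e-01] 0.01552481590522766 39.99966138973832
[[-0.00727442  0.99996472 -0.00419974]
 [ 0.86600249  0.0083997   0.49996913]
 [ 0.49998677  0.         -0.86603304]]
([-3.545, 4.181, 0.542], [0.0478, 0.5224, -0.1919])
```

move_arm:
  commands:
    - [[-3.55,4.18,0,0.048,0.522,-0.192],[-3.55,4.18,0,0.048,0.522,-0.192],[-3.55,4.18,0,0.048,0.522,-0.192],[-3.55,4.18,0.2,0.048,0.522,-0.192],[-3.55,4.18,0.54,0.048,0.522,-0.192],[-3.55,4.18,0.54,0.048,0.522,-0.192],[-3.55,4.18,0.54,0.048,0.522,-0.192],[-3.55,4.18,0.54,0.048,0.522,-0.192],[-3.55,4.18,0.54,0.048,0.522,-0.192]]

```text
time: 5.52
position: [0.578, -0.0409, 0.357]
tool_rot: [0.679, 0.687, 0.183, -0.182]
ft_force: [0.2, -0.1, -1.3]
grip_width: 0.0154
grip_force: 40.0
```

```bash
python3 - <<'E'
from rig import *
from h import *
o=get_obs(); R=Ro.from_quat(o["tool_rot"]).as_matrix(); print(o["time"],o["position"],o["q"],R)
g=o["position"]+.164*R[:,2]; a=-R[:,0]; print("nominal tip",g+.165*a,"axis",a)
for n in("top","side"):
    c=camera(n); np.savez(n+"2.npz",**c)
    im=c["pixels"]; pts=proj(c,[MOUTH,g+.165*a]); print(n,pts)
    m=mask(c,red,(280,180,460,330)); 
    if m.any(): m=big(m); v,u=np.nonzero(m); print(len(u),u.mean(),v.mean(),"nominal red mid",proj(c,[g+.158*a]))
    u,v=pts[0].astype(int); z=im[v-70:v+50,u-75:u+55]; cv2.imwrite(f"pics/{n}2.png",z)
A=[cv2.resize(cv2.imread(f"pics/{n}2.png"),(400,370),interpolation=cv2.INTER_CUBIC) for n in("top","side")]
cv2.imwrite("pics/c2.png",np.hstack(A))
E
```

```text
5.525 [ 0.57797305 -0.04093403  0.35702193] [-0.3656556   0.55691357  1.59176237  0.51468496  1.24232984 -0.60780946] [[-0.010573    0.99994318 -0.00135738]
 [ 0.86628827  0.00983777  0.49944754]
 [ 0.49943252  0.00410477 -0.86634307]]
nominal tip [ 0.57949498 -0.10196219  0.1325353 ] axis [ 0.010573   -0.86628827 -0.49943252]
top [[440.02901779 232.13166779]
 [417.49448537 228.73833334]]
side [[359.22998032 306.04667144]
 [347.45910127 264.98415653]]
6 345.6666666666667 262.5 nominal red mid [[346.02849916 260.61630951]]
```

View pics/c2.png

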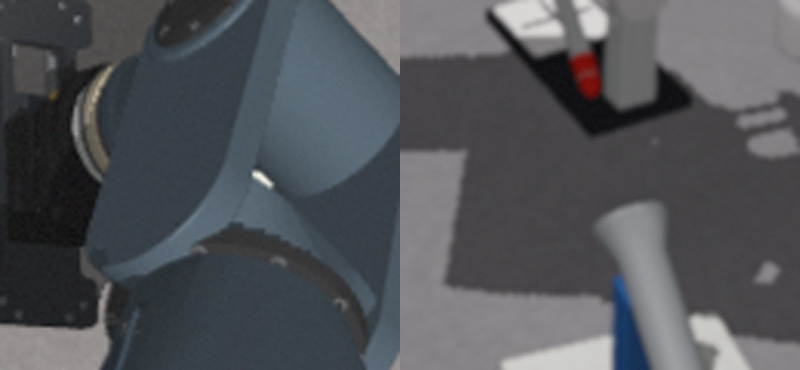

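The side view shows the tip at about (346,268), above and behind the funnel (its rim is near 359,305), pointing at it; the arm hides the top view. Comparing rod and tube in the side point cloud, in the tube's frame.

```bash
cat >> h.py <<'E'
def tubeframe(C,t=TX):
    a=np.array([t[0]*.866,t[1]*.866,-.5]); a/=np.linalg.norm(a); a,y,n=frame(a)
    D=(C-MOUTH)*1000; return np.stack([-(D@a),D@y,D@n],-1)  # s out of tube, lateral (+y), up n
def prof(c,lo,hi,step,rad=24):
    T=tubeframe(cloud(c)); ok=(c["range_z"]>0)&(np.hypot(T[...,1],T[...,2])<rad)
    for s in np.arange(lo,hi,step):
        m=ok&(T[...,0]>=s)&(T[...,0]<s+step)
        if m.sum()>4: L=T[m]; print(int(s),m.sum(),"lat %.1f %.1f mid %.1f"%(L[:,1].min(),L[:,1].max(),(L[:,1].min()+L[:,1].max())/2),"n med %.1f max %.1f"%(np.median(L[:,2]),np.percentile(L[:,2],97)))
E
python3 - <<'E'
from h import *
print("initial side");prof(load("side0"),-80,10,10)
print("initial top");prof(load("top0"),-80,10,10)
print("now side");prof(load("side2"),-80,190,10)
E
```

```text
initial side
-80 202 lat -13.0 8.6 mid -2.2 n med 6.4 max 11.9
-70 149 lat -12.6 8.7 mid -1.9 n med 9.0 max 12.6
-60 126 lat -12.6 8.6 mid -2.0 n med 8.9 max 12.3
-50 157 lat -13.2 8.8 mid -2.2 n med 8.1 max 11.9
-40 156 lat -13.7 9.3 mid -2.2 n med 8.2 max 11.5
-30 149 lat -13.0 9.0 mid -2.0 n med 8.3 max 11.9
-20 144 lat -15.0 8.7 mid -3.1 n med 9.7 max 13.7
-10 194 lat -18.5 14.2 mid -2.2 n med 12.4 max 17.2
0 7 lat -17.9 6.8 mid -5.5 n med 13.7 max 15.8
initial top
-80 41 lat -10.7 10.5 mid -0.1 n med 8.1 max 13.2
-70 39 lat -10.8 9.3 mid -0.7 n med 9.2 max 13.1
-60 40 lat -10.4 10.9 mid 0.2 n med 9.3 max 12.8
-50 35 lat -10.7 10.4 mid -0.2 n med 8.4 max 13.5
-40 43 lat -11.1 11.6 mid 0.3 n med 9.1 max 12.7
-30 41 lat -11.0 10.8 mid -0.1 n med 8.5 max 13.1
-20 50 lat -11.1 10.8 mid -0.1 n med 6.9 max 13.8
-10 104 lat -16.1 16.6 mid 0.3 n med -3.2 max 15.7
0 44 lat -15.7 15.3 mid -0.2 n med 0.4 max 17.5
now side
-80 206 lat -12.9 8.8 mid -2.0 n med 6.7 max 12.1
-70 145 lat -12.5 8.6 mid -1.9 n med 8.8 max 12.0
-60 126 lat -12.8 8.5 mid -2.2 n med 9.3 max 12.0
-50 154 lat -13.1 8.9 mid -2.1 n med 8.2 max 12.0
-40 160 lat -13.3 9.1 mid -2.1 n med 7.6 max 11.6
-30 147 lat -13.4 8.8 mid -2.3 n med 8.1 max 11.8
-20 147 lat -15.2 8.9 mid -3.2 n med 10.1 max 14.3
-10 195 lat -18.6 14.0 mid -2.3 n med 12.6 max 17.2
60 36 lat -4.4 4.9 mid 0.2 n med 0.6 max 3.4
70 46 lat -4.9 4.8 mid -0.0 n med 1.5 max 4.2
80 46 lat -4.8 5.2 mid 0.2 n med 1.4 max 4.3
90 47 lat -4.8 5.2 mid 0.2 n med 1.6 max 4.2
100 39 lat -4.7 4.5 mid -0.1 n med 1.9 max 4.0
110 42 lat -4.4 5.0 mid 0.3 n med 1.6 max 3.8
120 40 lat -4.8 5.3 mid 0.3 n med 1.7 max 4.0
130 40 lat -4.7 5.2 mid 0.3 n med 1.9 max 3.6
140 38 lat -4.9 4.3 mid -0.3 n med 1.5 max 4.0
150 41 lat -4.8 4.3 mid -0.3 n med 1.8 max 3.3
160 35 lat -4.5 4.4 mid -0.1 n med 1.9 max 4.5
170 242 lat -16.6 17.2 mid 0.3 n med 4.9 max 14.5
180 13 lat -11.0 14.2 mid 1.6 n med 10.4 max 14.0
```

move_arm:
  commands:
    - [[0,-0.055,-0.04,0,0,0],[-0.4,-0.055,-0.04,0,0,0],[-0.8,-0.055,-0.04,0,0,0],[-1.1,-0.055,-0.04,0,0,0],[-1.3,-0.055,-0.04,0,0,0],[-1.3,-0.055,-0.04,0,0,0],[-1.3,-0.055,-0.04,0,0,0]]

```text
time: 6.5
position: [0.5765, -0.0875, 0.3318]
tool_rot: [0.68, 0.686, 0.183, -0.183]
ft_force: [0.1, 0.2, -1.2]
grip_width: 0.0154
grip_force: 40.0
```

```bash
python3 - <<'E'
from rig import *
from h import *
o=get_obs(); R=Ro.from_quat(o["tool_rot"]).as_matrix(); 
g=o["position"]+.164*R[:,2]; a=-R[:,0]; print("nominal tip",tubeframe(g+.165*a),"axis",a,tubeframe(g))
c=camera("side");np.savez("side3.npz",**c);prof(c,-40,130,10)
a0=np.array([.0084*.866,-.866,-.5]);print(delta(o,o["position"],tool(a0)@np.diag([-1,-1,1])))
E
```

```text
nominal tip [ 9.00476986 -0.71554517  3.218295  ] axis [ 0.00920162 -0.8659234  -0.50009199] [174.00446226  -1.03363165   3.23642282]
-40 151 lat -13.7 8.4 mid -2.7 n med 8.2 max 11.5
-30 149 lat -13.1 8.7 mid -2.2 n med 8.3 max 11.7
-20 145 lat -15.1 8.7 mid -3.2 n med 9.8 max 13.8
-10 196 lat -18.9 14.3 mid -2.3 n med 12.4 max 16.9
10 53 lat -6.7 2.8 mid -1.9 n med 2.3 max 4.8
20 53 lat -7.6 3.3 mid -2.1 n med 3.3 max 5.5
30 50 lat -7.2 2.1 mid -2.6 n med 3.0 max 5.2
40 45 lat -6.6 2.1 mid -2.2 n med 2.6 max 4.4
50 50 lat -7.2 2.3 mid -2.5 n med 2.9 max 5.8
60 46 lat -6.8 2.9 mid -1.9 n med 3.1 max 5.3
70 45 lat -6.8 2.7 mid -2.1 n med 2.9 max 5.5
80 44 lat -6.7 2.4 mid -2.2 n med 3.0 max 5.1
90 42 lat -6.6 2.9 mid -1.9 n med 3.4 max 5.8
100 42 lat -6.5 2.0 mid -2.3 n med 3.0 max 5.2
110 61 lat -17.0 11.1 mid -2.9 n med 2.8 max 9.8
120 230 lat -18.8 13.7 mid -2.5 n med 8.0 max 16.8
([0.0, 0.0, 0.0], [0.0027, -0.0001, 0.0019])
```

Rod and tube now agree within half a millimetre; feeding it in.

move_arm:
  commands:
    - [[-0.3,0,0,0,0,0],[-0.6,0,0,0,0,0],[-0.8,0,0,0,0,0],[-1.0,0,0,0,0,0],[-1.0,0,0,0,0,0],[-1.0,0,0,0,0,0]]

```text
time: 7.3
position: [0.5768, -0.1222, 0.3118]
tool_rot: [0.68, 0.686, 0.183, -0.183]
ft_force: [0.2, 0.6, -1.4]
grip_width: 0.0157
grip_force: 40.0
```

move_arm:
  commands:
    - [[-0.3,0,0,0,0,0],[-0.6,0,0,0,0,0],[-0.9,0,0,0,0,0],[-1.2,0,0,0,0,0],[-1.5,0,0,0,0,0],[-1.75,0,0,0,0,0],[-1.75,0,0,0,0,0],[-1.75,0,0,0,0,0]]

```text
time: 8.3
position: [0.5775, -0.183, 0.2768]
tool_rot: [0.68, 0.686, 0.183, -0.182]
ft_force: [1.2, -1.7, -0.5]
grip_width: 0.0158
grip_force: 40.0
```

```bash
python3 - <<'E'
from rig import *
from h import *
o=get_obs(); R=Ro.from_quat(o["tool_rot"]).as_matrix(); 
g=o["position"]+.164*R[:,2]; a=-R[:,0]; print("collar",tubeframe(g+.055*a),"force",o["ft_force"],"tool",R.T@o["ft_force"],o["moment"])
c=camera("side");prof(c,-100,30,6)
E
```

```text
collar [ 8.54145471 -0.67375588  3.3875237 ] force [ 1.249432   -1.71085563 -0.4506224 ] tool [-1.71858493  1.2332551  -0.46552718] [-0.64788911  0.02066239 -0.00219435]
-100 34 lat -6.7 2.2 mid -2.3 n med 2.6 max 4.9
-94 71 lat -12.2 2.8 mid -4.7 n med 2.0 max 5.3
-88 99 lat -13.2 9.0 mid -2.1 n med -8.4 max 5.6
-82 117 lat -12.9 9.1 mid -1.9 n med 3.7 max 11.7
-76 97 lat -13.1 8.7 mid -2.2 n med 8.1 max 12.0
-70 96 lat -12.6 8.8 mid -1.9 n med 8.4 max 11.6
-64 76 lat -12.5 8.6 mid -1.9 n med 9.1 max 11.7
-58 80 lat -12.5 8.8 mid -1.8 n med 9.3 max 12.5
-52 78 lat -12.4 8.9 mid -1.8 n med 9.1 max 12.4
-46 100 lat -13.1 9.1 mid -2.0 n med 7.8 max 11.9
-40 95 lat -13.3 8.2 mid -2.6 n med 7.9 max 12.1
-34 94 lat -13.0 8.9 mid -2.1 n med 8.3 max 12.0
-28 85 lat -13.0 9.0 mid -2.0 n med 8.7 max 12.7
-22 83 lat -13.6 8.5 mid -2.6 n med 9.1 max 12.4
-16 94 lat -15.6 8.8 mid -3.4 n med 10.7 max 15.0
-10 113 lat -17.7 12.8 mid -2.4 n med 11.5 max 16.1
-4 83 lat -18.2 13.8 mid -2.2 n med 13.7 max 17.4
2 18 lat -6.3 2.7 mid -1.8 n med 3.4 max 5.3
8 190 lat -18.3 14.6 mid -1.9 n med 6.6 max 16.0
14 66 lat -18.2 13.4 mid -2.4 n med 13.2 max 16.6
20 17 lat -6.1 2.7 mid -1.7 n med 3.3 max 5.5
26 31 lat -6.9 1.7 mid -2.6 n med 3.5 max 5.0
```

move_arm:
  commands:
    - [[-0.06,0,0,0,0,0],[-0.12,0,0,0,0,0],[-0.17,0,0,0,0,0],[-0.17,0,0,0,0,0]]

```text
time: 8.85
position: [0.5776, -0.189, 0.2733]
tool_rot: [0.68, 0.686, 0.183, -0.182]
ft_force: [-0.7, -1.5, 0.2]
grip_width: 0.0163
grip_force: 40.0
```

move_arm:
  commands:
    - [[-0.025,0,0,0,0,0],[-0.04,0,0,0,0,0],[-0.05,0,0,0,0,0],[-0.05,0,0,0,0,0]]

```text
time: 9.35
position: [0.5776, -0.1905, 0.2724]
tool_rot: [0.68, 0.686, 0.183, -0.183]
ft_force: [0.5, 0.2, 0.5]
grip_width: 0.0158
grip_force: 40.0
```

```bash
python3 - <<'E'
from rig import *
from h import *
o=get_obs(); R=Ro.from_quat(o["tool_rot"]).as_matrix(); 
g=o["position"]+.164*R[:,2]; a=-R[:,0]; print("collar",tubeframe(g+.055*a),"tool",R.T@o["ft_force"],o["moment"])
c=camera("side");prof(c,-12,24,3)
E
```

```text
collar [-0.02978722 -0.6982103   3.29191817] tool [ 0.38325491  0.51265546 -0.32773977] [-0.39151685  0.02932658 -0.02406494]
-12 52 lat -15.8 12.0 mid -1.9 n med 11.2 max 14.9
-9 55 lat -16.7 12.1 mid -2.3 n med 12.8 max 15.7
-6 62 lat -17.9 13.9 mid -2.0 n med 12.2 max 17.0
-3 52 lat -18.8 14.6 mid -2.1 n med 14.0 max 17.3
0 56 lat -17.9 13.2 mid -2.3 n med 13.2 max 16.9
3 50 lat -18.2 14.6 mid -1.8 n med 13.4 max 16.8
6 55 lat -18.3 11.3 mid -3.5 n med 13.9 max 17.7
9 7 lat -18.0 6.7 mid -5.7 n med 13.1 max 14.8
12 8 lat -5.9 0.8 mid -2.5 n med 3.8 max 5.4
15 15 lat -6.5 3.0 mid -1.8 n med 3.0 max 5.3
18 14 lat -6.3 2.7 mid -1.8 n med 3.2 max 5.5
21 16 lat -6.8 2.0 mid -2.4 n med 3.4 max 5.2
```

Nearly there; no contact force yet. Small steps until contact.

move_arm:
  commands:
    - [[-0.02,0,0,0,0,0],[-0.03,0,0,0,0,0],[-0.03,0,0,0,0,0],[-0.03,0,0,0,0,0]]

```text
time: 9.9
position: [0.5776, -0.1915, 0.2718]
tool_rot: [0.68, 0.686, 0.183, -0.183]
ft_force: [0.2, 0.9, 1.8]
grip_width: 0.0156
grip_force: 40.0
```

move_arm:
  commands:
    - [[-0.02,0,0,0,0,0],[-0.03,0,0,0,0,0],[-0.03,0,0,0,0,0],[-0.03,0,0,0,0,0]]

```text
time: 10.4
position: [0.5775, -0.1919, 0.2716]
tool_rot: [0.679, 0.686, 0.184, -0.183]
ft_force: [0.1, 3.6, 5.0]
grip_width: 0.0157
grip_force: 40.0
```

Contact: force is rising along the axis and motion has stopped. A bit more, then rest.

move_arm:
  commands:
    - [[-0.02,0,0,0,0,0],[-0.03,0,0,0,0,0],[-0.03,0,0,0,0,0],[-0.03,0,0,0,0,0],[-0.03,0,0,0,0,0],[-0.03,0,0,0,0,0],[-0.03,0,0,0,0,0],[-0.03,0,0,0,0,0],[-0.03,0,0,0,0,0],[-0.03,0,0,0,0,0],[-0.03,0,0,0,0,0],[-0.03,0,0,0,0,0]]

```text
time: 11.9
position: [0.5775, -0.1922, 0.2714]
tool_rot: [0.679, 0.686, 0.185, -0.184]
ft_force: [0.3, 4.2, 7.7]
grip_width: 0.0156
grip_force: 40.0
```

```bash
python3 - <<'E'
from rig import *
from h import *
o=get_obs(); R=Ro.from_quat(o["tool_rot"]).as_matrix(); 
g=o["position"]+.164*R[:,2]; a=-R[:,0]; print("collar",tubeframe(g+.055*a),"tool",R.T@o["ft_force"],o["moment"],o["time"])
c=camera("side");prof(c,-6,24,3);p=c["pixels"][250:370,300:420];cv2.imwrite("pics/seat.png",cv2.resize(p,(480,480),interpolation=cv2.INTER_CUBIC))
E
```

```text
collar [-1.24416895 -0.82320309  3.08208224] tool [ 7.46530221  0.40469513 -4.51127425] [0.70847554 0.04739363 0.056323  ] 11.9
-6 62 lat -18.0 13.4 mid -2.3 n med 13.2 max 16.6
-3 58 lat -18.8 14.4 mid -2.2 n med 13.2 max 18.2
0 49 lat -18.6 13.4 mid -2.6 n med 13.0 max 17.2
3 54 lat -19.0 14.7 mid -2.1 n med 13.3 max 16.6
6 41 lat -18.2 11.1 mid -3.6 n med 13.9 max 15.8
12 13 lat -6.6 2.2 mid -2.2 n med 3.4 max 5.4
15 16 lat -6.9 1.5 mid -2.7 n med 3.6 max 5.4
18 16 lat -6.3 2.6 mid -1.8 n med 3.5 max 6.1
21 32 lat -9.3 4.3 mid -2.5 n med 3.8 max 9.5
```

View pics/seat.png

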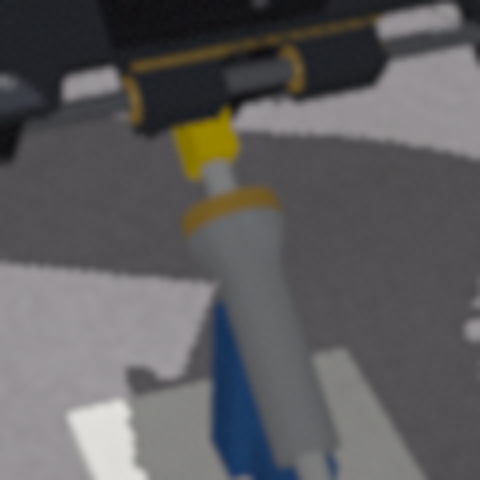

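The collar (brass ring at crop 232,210) sits flush on the funnel, and the tip shows below the tube. Drawing it out.

move_arm:
  commands:
    - [[0.2,0,0,0,0,0],[0.6,0,0,0,0,0],[1.1,0,0,0,0,0],[1.6,0,0,0,0,0],[2.1,0,0,0,0,0],[2.6,0,0,0,0,0],[3.1,0,0,0,0,0],[3.7,0,0,0,0,0],[4.5,0,0,0,0,0],[4.5,0,0,0,0,0],[4.5,0,0,0,0,0]]

```text
time: 13.32
position: [0.5759, -0.0375, 0.3606]
tool_rot: [0.68, 0.687, 0.183, -0.182]
ft_force: [0.1, -0.6, -0.7]
grip_width: 0.0156
grip_force: 40.0
```

```bash
python3 - <<'E'
from rig import *
from h import *
o=get_obs(); R0=Ro.from_quat(o["tool_rot"]).as_matrix(); 
g=o["position"]+.164*R0[:,2]; a=-R0[:,0]; print("tip",tubeframe(g+.165*a),o["ft_force"],o["q"])
c=camera("side");prof(c,30,230,12)
R=tool(VX)@np.diag([-1,-1,1]); P=grasp_tcp(VIEW-.165*VX/np.linalg.norm(VX),R)
up=P+[0,0,.15]; print("TCP goal",P,"to above:",delta(o,up,R), "world",up-o["position"])
print("down",R0.T@np.array([0,0,-.15])/.04, "up0",R0.T@np.array([0,0,.1])/.04)
E
```

```text
tip [66.41414231 -0.79729081  3.32627613] [ 0.07758376 -0.63990621 -0.69732366] [-0.36134861  0.54903805  1.59542991  0.5148073   1.24421808 -0.60119777]
66 54 lat -6.6 2.5 mid -2.1 n med 2.3 max 4.6
78 57 lat -7.5 3.2 mid -2.1 n med 3.4 max 5.4
90 53 lat -6.8 2.4 mid -2.2 n med 3.2 max 4.8
102 50 lat -6.8 3.0 mid -1.9 n med 3.2 max 5.0
114 48 lat -6.9 2.1 mid -2.4 n med 3.3 max 5.1
126 50 lat -7.1 2.9 mid -2.1 n med 2.6 max 5.9
138 48 lat -7.2 2.9 mid -2.2 n med 3.4 max 5.9
150 48 lat -6.7 2.6 mid -2.0 n med 3.0 max 5.6
162 44 lat -6.8 2.1 mid -2.4 n med 3.1 max 5.1
174 258 lat -18.6 14.6 mid -2.0 n med 6.7 max 16.4
186 18 lat -7.0 4.4 mid -1.3 n med 3.5 max 9.1
198 117 lat -10.7 5.5 mid -2.6 n med 7.8 max 12.4
210 138 lat -19.4 15.2 mid -2.1 n med 9.4 max 16.7
222 157 lat -20.2 16.1 mid -2.1 n med 9.8 max 20.3
TCP goal [0.61392771 0.30576391 0.254     ] to above: ([7.97, 1.032, 3.341], [0.044, -0.5213, -0.1512]) world [0.03801838 0.34331097 0.04344636]
down [-1.87175253 -0.01280096  3.24944281] up0 [ 1.24783502  0.00853397 -2.16629521]
```

move_arm:
  commands:
    - [[0.62,0,-1.08,0,0,0],[0.62,0,-1.08,0,0,0],[7.97,1.03,3.34,0.044,-0.521,-0.151],[7.97,1.03,3.34,0.044,-0.521,-0.151],[7.97,1.03,3.34,0.044,-0.521,-0.151],[7.97,1.03,3.34,0.044,-0.521,-0.151],[7.97,1.03,3.34,0.044,-0.521,-0.151],[7.97,1.03,3.34,0.044,-0.521,-0.151],[7.97,1.03,3.34,0.044,-0.521,-0.151],[7.97,1.03,3.34,0.044,-0.521,-0.151],[7.97,1.03,3.34,0.044,-0.521,-0.151],[7.97,1.03,3.34,0.044,-0.521,-0.151]]

```text
time: 14.88
position: [0.6143, 0.3042, 0.4044]
tool_rot: [0.647, 0.762, 0.0, -0.0]
ft_force: [0.3, -1.3, -1.2]
grip_width: 0.0157
grip_force: 40.0
```

```bash
cat > look.py <<'E'
from rig import *
from h import *
import sys
o=get_obs(); R0=Ro.from_quat(o["tool_rot"]).as_matrix(); 
g=o["position"]+.164*R0[:,2]; a=-R0[:,0]; print("nominal tip",g+.165*a,"axis",a,o["time"])
print("goal delta",delta(o,grasp_tcp(VIEW-.165*VX/np.linalg.norm(VX),tool(VX)@np.diag([-1,-1,1])),tool(VX)@np.diag([-1,-1,1])))
ys=np.cross([0,0,1],a)
for n in("top","side"):
    c=camera(n); C=cloud(c); D=C-g; s=D@a; e=D@ys; h=D[...,2]; ok=(c["range_z"]>0)&(abs(e)<.012)&(abs(h)<.014)
    for lo,hi in((.065,.1),(.1,.13),(.13,.16)):
        m=ok&(s>lo)&(s<hi)
        if m.sum()>4: print(n,lo,m.sum(),"lat mid %.1f"%(500*(np.percentile(e[m],2)+np.percentile(e[m],98))),"top %.1f"%(1000*np.percentile(h[m],95)-5))
    m=ok&(s>.1)&(s<.19)
    if m.any(): print(n,"s max %.1f"%(1000*np.percentile(s[m],99)))
    print(n,"proj tip",proj(c,[g+.165*a,VIEW,VIEW+.054*VX]))
    cv2.imwrite(f"pics/{n}{sys.argv[1]}.png",c["pixels"]); np.savez(f"{n}{sys.argv[1]}.npz",**c)
s0=load("side0");C=cloud(s0);m=big(mask(s0,white,(315,228,352,258)));print("side tile",rect(s0,m,.010))
for n in("top0","side0"):
    C=cloud(load(n)); D=C-VIEW; x=D@VX; e=D@np.cross([0,0,1],VX); m=(x>.05)&(x<.12)&(abs(e)<.03)&(D[...,2]>-.01)&(D[...,2]<.03); print(n,"barrel lat %.1f %.1f top %.1f xmin %.1f"%(*(1000*np.percentile(e[m],[1,99])),1000*np.percentile(C[m][:,2],97),1000*np.percentile(x[m],1)))
E
python3 look.py 4
```

```text
nominal tip [0.6409296  0.1414874  0.24020234] axis [ 1.61510920e-01 -9.86870489e-01 -9.27800239e-04] 14.875
goal delta ([0.037, -0.003, 3.759], [-0.0002, -0.0009, -0.0026])
top 0.065 104 lat mid 0.8 top -0.7
top 0.1 89 lat mid 0.8 top -1.0
top 0.13 89 lat mid 0.8 top -1.6
top s max 162.7
top proj tip [[295.1020105  184.8177184 ]
 [298.13955027 202.82436878]
 [323.21793218 198.95213726]]
side 0.065 49 lat mid -2.7 top -3.2
side 0.1 48 lat mid -2.0 top -3.4
side 0.13 62 lat mid -2.4 top -3.6
side s max 164.3
side proj tip [[335.40443689 130.13564802]
 [335.10145309 206.41717161]
 [348.89759504 219.00868702]]
side tile ((639.5287475585938, 145.417724609375), (58.61084747314453, 59.53005599975586), 9.206897735595703)
top0 barrel lat -18.0 16.3 top 111.3 xmin 54.6
side0 barrel lat -20.2 14.5 top 108.8 xmin 55.7
```

```bash
python3 -c "
import cv2,numpy as np
a=cv2.imread('pics/top4.png');b=cv2.imread('pics/side4.png')
cv2.imwrite('pics/c4.png',np.hstack([cv2.resize(a[130:330,170:370],(400,400)),cv2.resize(b[100:300,200:400],(400,400))]))"
```

```text
(no output)
```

View pics/c4.png

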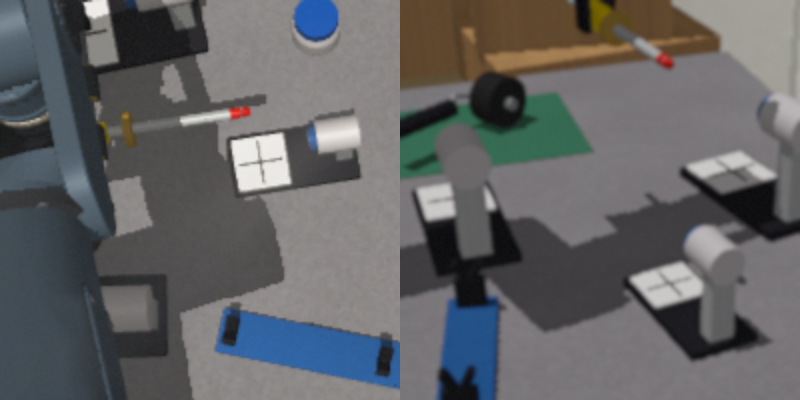

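The tip (top crop 243,112; side crop 665,62) is over the tile, pointing along the lens axis. Descending in two steps.

move_arm:
  commands:
    - [[0.03,-0.01,0.5,0,0,0],[0.03,-0.01,1.2,0,0,0],[0.03,-0.01,1.9,0,0,0],[0.03,-0.01,2.5,0,0,0],[0.03,-0.01,3.0,0,0,0],[0.03,-0.01,3.4,0,0,0],[0.03,-0.01,3.6,0,0,0],[0.03,-0.01,3.7,0,0,0],[0.03,-0.01,3.7,0,0,0],[0.03,-0.01,3.7,0,0,0],[0.03,-0.01,3.7,0,0,0]]

```text
time: 16.35
position: [0.6136, 0.3069, 0.257]
tool_rot: [0.647, 0.763, 0.001, -0.0]
ft_force: [0.3, 0.4, -0.9]
grip_width: 0.0159
grip_force: 40.0
```

```bash
python3 look.py 5; python3 -c "
import cv2,numpy as np
a=cv2.imread('pics/top5.png');b=cv2.imread('pics/side5.png')
cv2.imwrite('pics/c5.png',np.hstack([cv2.resize(a[150:250,260:360],(400,400)),cv2.resize(b[130:280,240:390],(400,400))]))"
```

```text
nominal tip [0.6407266  0.14432538 0.09275936] axis [ 0.16342277 -0.98655535 -0.00123904] 16.35
goal delta ([-0.029, 0.003, 0.074], [0.0012, -0.0012, -0.0007])
top 0.065 78 lat mid 1.0 top -1.4
top 0.1 66 lat mid 0.8 top -0.2
top 0.13 69 lat mid 0.8 top -1.6
top s max 162.0
top proj tip [[297.45098961 202.65631195]
 [298.13955027 202.82436878]
 [323.21793218 198.95213726]]
side 0.065 48 lat mid -2.5 top -3.2
side 0.1 45 lat mid -1.8 top -3.2
side 0.13 56 lat mid -2.4 top -3.2
side s max 163.9
side proj tip [[334.7478683  204.83602248]
 [335.10145309 206.41717161]
 [348.89759504 219.00868702]]
side tile ((639.5287475585938, 145.417724609375), (58.61084747314453, 59.53005599975586), 9.206897735595703)
top0 barrel lat -18.0 16.3 top 111.3 xmin 54.6
side0 barrel lat -20.2 14.5 top 108.8 xmin 55.7
```

View pics/c5.png

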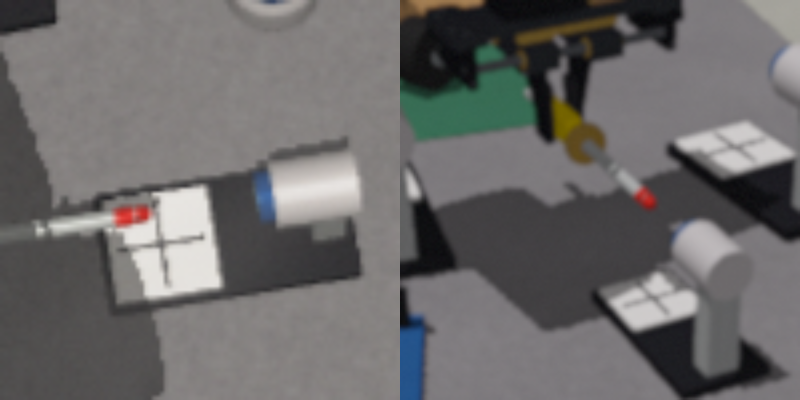

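The tip (top crop 150,213) is about 1–2 mm short of the viewing point and in line with the barrel; the rod is level. Small nudge, then settle.

move_arm:
  commands:
    - [[-0.02,-0.01,0,0,0,0],[-0.04,-0.015,0,0,0,0],[-0.04,-0.015,0,0,0,0],[-0.04,-0.015,0,0,0,0],[-0.04,-0.015,0,0,0,0],[-0.04,-0.015,0,0,0,0],[-0.04,-0.015,0,0,0,0],[-0.04,-0.015,0,0,0,0]]

```text
time: 17.45
position: [0.6131, 0.3051, 0.2563]
tool_rot: [0.647, 0.763, 0.0, -0.0]
ft_force: [1.1, 0.9, -1.3]
grip_width: 0.0156
grip_force: 40.0
```

```bash
python3 - <<'E'
from rig import *
import numpy as np
o=get_obs(); print(o["time"],o["position"],o["ft_force"],abs(o["joint_velocities"]).max(),o["grip_force"])
print(hand_in())
E
```

```text
17.45 [0.61310428 0.3051295  0.25626766] [ 1.11230529  0.89110548 -1.31572807] 0.0019391603582865203 39.99980706721544
the job is handed in; nothing more can be done
None
```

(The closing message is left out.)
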